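# Put the stirring paddle away in the crowded tool pot

## Robot

A 6-joint arm with a two-finger parallel gripper is mounted at the origin on the work surface. World frame = base frame: x ahead of the robot, y to its left, z up, the work surface at z = 0. Lengths are in m, angles in rad, forces in N, time in s.
With the tool pointing down it reaches from about 0.35 to 0.8 m from the base axis. Payload 7.3 kg.
Tool frame: the origin (TCP) lies at the very end of the fingers, on their centre line; the grasp point (between the pads) lies 19 mm behind it; z points along the fingers, y is the direction in which the jaws open and shut (so a half turn about z gives the same grasp; the last joint's range is limited). The gripper opens to 85 mm and grips with 20 to 120 N. Pads are 22 mm wide; open, the fingers measure 114 mm over their backs; the gripper's body (76 mm by 85 mm) begins 54 mm behind the grasp point. The pads swing forward as they close: fully open they stand 13 mm farther back than shut.
Start: joints at [-0.146, 0.342, 1.524, -0, 1.275, -0.146], TCP at [0.525, 0, 0.231] pointing down, gripper open.
Joint ranges: [-2.53, 2.53], [-0.77, 2.02], [0.04, 2.7], [-1, 4.14], [0.28, 2.66], [-3.11, 3.11]. Speed limits (rad/s): [2.57, 2.57, 3.14, 3.14, 3.14, 3.14].

## Interface

Orientations are given as a unit quaternion [x, y, z, w].
In Python, from station import robot gives the robot as it stands. The module is installed in compiled form; this text tells all that it offers. Calls block until the motion is done:
- robot.move_ptp(position, orientation): joint-space move of the TCP to a pose.
- robot.movel(position, frame=None, rate=0.15): straight line of the TCP; frame=None keeps the orientation; rate is the mean speed in m/s.
- robot.move_j(angles): joint-space move.
- robot.command_gripper(opening, f_grip=None): finger opening in m; f_grip is the grip in N (None keeps the last); returns when the fingers have stopped.
- robot.pause(seconds).
- robot.solve_ik(position, orientation): joint angles nearest the present ones, or None.
- robot.capture(name): name is "scene" or "side" or "wrist"; returns the picture (400x640x3 uint8, blue, green, red); there is no depth.
- robot.camera_model(name): a dict with "camera_matrix" (3x3 intrinsics, pixels), "rvec" (rotation vector, rad) and "tvec" (3), from world to camera coordinates, as OpenCV has them. Camera axes: x right, y down, z forward; pixel columns grow to the right and rows downward; lengths in m; the calibration is good to about 2 mm. A picture is of the moment at which its call begins: read the wrist's pose just before it. camera_model takes no time and is no camera call; for the wrist camera it gives the pose at the moment of the call.
A pose or a line that the arm cannot do raises robot.Unreachable and nothing moves.
- robot.finish_job(): hands the job in, once; it reports no verdict.
Readings, each from a call of its own:
- robot.get_time_s(): time.
- robot.get_qpos(): joint angles.
- robot.get_dq(): joint speeds.
- robot.get_effort(): joint torques, N m.
- robot.get_tcp_pos(): TCP position.
- robot.get_tcp_rot(): TCP orientation.
- robot.get_ft_force(): force on the tool from outside, world axes, zero at the start.
- robot.get_torque(): the same for the moment, N m.
- robot.get_gripper_width(): finger opening in m.
Only numpy, scipy, OpenCV 4.12 (cv2) and the standard library are available. Lean on these libraries where they do the work, as an engineer would, in place of code of your own. Each camera call takes 0.05 s, during which the arm holds its last target. There are 200 camera calls.

## Task

Take the stirring paddle out of the measuring cylinder and put it away, blade down, in the crowded tool pot: gently ease the tools already in the pot aside as you lower it (do not drop it), until the blade is right down at the bottom of the pot, then let go. All the other tools must stay in the pot; keep the pot and the measuring cylinder standing where they are, and leave the bottle and the film tank alone.

Things in the scene. Friction and masses are not known exactly. Their poses are not given: they have to be found in the camera images.
- paddle: The grey plastic stirring paddle, 205 mm long, about 45 g; it starts leaning (20 to 25 degrees) in the measuring cylinder, blade down. Origin: the tip of its blade; z runs along it towards the handle. Flat blade, 30 mm wide (along y), 5 mm thick (x), from 0 to 45 mm, its lower end round; shaft 10 mm thick; round handle 16 mm thick from 150 to 205 mm with two thin black bands.
- paddle_top (a point): The middle of the flat end of the paddle's handle, 205 mm from the blade's tip.
- pot: The tool pot: a heavy (0.7 kg) white glazed round pot, loose on the bench, outside diameter 88 mm, 100 mm high, wall 4 mm (inside 80 mm wide), inner floor 6 mm above its underside. Origin: the centre of its underside, z up. Six hand tools lean in it, feet on its floor, crossing one another round the middle; their heads stick out up to 150 mm above the bench and to about 75 mm from the pot's axis. They are loose and light (25 to 60 g) and slide aside under a few newtons.
- pot_rim (a point): The centre of the pot's mouth, 100 mm above its underside.
- graduate: The short clear plastic measuring cylinder (dark level marks on one side), loose on the bench, outside diameter 66 mm, 120 mm high, wall 3 mm, inner floor 11 mm above its underside, foot disc 88 mm wide, 0.35 kg. Origin: the centre of its underside, z up. The paddle leans on its rim.
- tongs_a: Print tongs of pale wood with black rubber tips, standing tips down in the pot: 152 mm long, 13 by 16 mm at the tips, 12 by 9 mm at the top end. Origin: between the tips, at their end (the foot); z runs along them to the top.
- tongs_b: Print tongs of white plastic with grey tips, the same shape and size as tongs_a, tips down in the pot. Origin: the foot; z runs along them to the top.
- dial: Dial thermometer, stem down in the pot: steel stem 6 mm thick, with a round dial 32 mm wide and 9 mm thick square across its top end; 145 mm long. Origin: the stem's tip (the foot); z runs along the stem to the dial.
- brush: Flat brush, bristles up in the pot: wooden handle 10 mm thick to 120 mm, then a head 22 mm wide and 9 mm thick up to 160 mm. Origin: the end of the handle (the foot); z runs along it to the bristles, y across the head's width.
- rod: Glass stirring rod, 9 mm thick, 155 mm long, in the pot. Origin: its lower end (the foot); z runs along it.
- scissors: Steel scissors with black ring handles, shut, points down in the pot: blades 12 mm wide (y) and 4 mm thick up to 82 mm, the two ring handles 52 mm wide together, from 120 mm to the top at 158 mm. Origin: the points (the foot); z runs along them to the handles.
- stock_bottle: Bystander: closed brown stock bottle, 72 mm in diameter, 190 mm high, left of the work. Origin: the centre of its underside.
- film_tank: Bystander: black round film developing tank with a lid, 98 mm in diameter, 126 mm high, right of the work. Origin: the centre of its underside.

How it is judged:
By the outcome, as a careful person would: the job done as asked, in the order asked, and still so for the second after the job is handed in, with the robot touching nothing.
It also fails if it takes over 72 s, if anything falls off the work surface, if the arm or the gripper's body presses on something with over 40 N, if the wrist force passes 120 N, or if a joint passes its speed limit or range.

## Working session

There is one attempt and no reset: what is moved stays moved. The work goes in short steps, each a Python script; the robot and the scene stay as the last script left them, time stands still between calls to the robot, and variables do not carry over. Pictures are saved under pics/ and viewed, about 8 in all and at most 12, crops included, and the job is handed in when it is done.

```bash
mkdir -p pics; cat > h.py <<'E'
import numpy as np, cv2
from station import robot
from scipy.spatial.transform import Rotation as R
def cam(n):
    m=robot.camera_model(n);K=np.array(m["camera_matrix"]);r=cv2.Rodrigues(np.array(m["rvec"],float))[0];t=np.array(m["tvec"],float).ravel()
    return K,r,t
def ray(c,u,v):
    K,r,t=c;d=r.T@np.linalg.solve(K,[u,v,1.]);return -r.T@t,d/np.linalg.norm(d)
def onz(c,u,v,z):
    o,d=ray(c,u,v);return o+d*(z-o[2])/d[2]
def proj(c,p):
    K,r,t=c;q=K@(r@np.asarray(p)+t);return q[:2]/q[2]
def tri(c1,p1,c2,p2):
    o1,d1=ray(c1,*p1);o2,d2=ray(c2,*p2)
    A=np.stack([d1,-d2],1);s=np.linalg.lstsq(A,o2-o1,rcond=None)[0]
    a=o1+s[0]*d1;b=o2+s[1]*d2;return (a+b)/2,np.linalg.norm(a-b)
E
python3 - <<'E'
from h import *
a=robot.capture("scene");b=robot.capture("side");w=robot.capture("wrist")
for n,i in zip("abw",(a,b,w)): cv2.imwrite(f"pics/{n}0.png",i)
for n in ("scene","side","wrist"):
    c=cam(n);print(n,c[0].tolist(),(-c[1].T@c[2]).round(3),c[1][2].round(3))
E
```

```text
scene [[505.1486137621413, 0.0, 319.4704327280866], [0.0, 505.1486137621413, 204.3577594561438], [0.0, 0.0, 1.0]] [0.836 0.606 1.262] [-0.219 -0.445 -0.869]
side [[400.95455126424264, 0.0, 315.6499469379705], [0.0, 400.95455126424264, 197.17582316678116], [0.0, 0.0, 1.0]] [ 0.369 -0.994  0.853] [ 0.148  0.81  -0.567]
wrist [[316.06233309237484, 0.0, 318.8625818492899], [0.0, 316.06233309237484, 199.62108170011138], [0.0, 0.0, 1.0]] [0.525 0.075 0.373] [-0.    -0.293 -0.956]
```

View pics/a0.png

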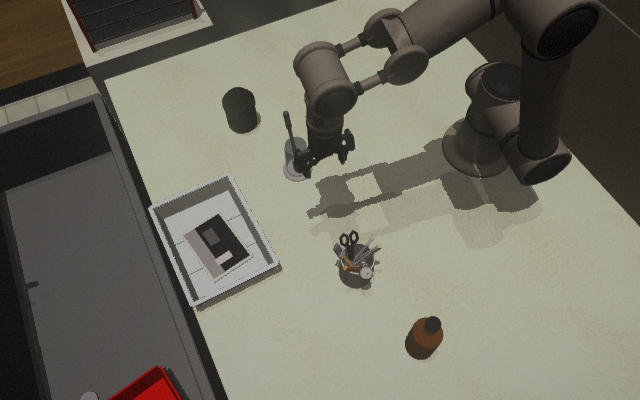

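View pics/b0.png

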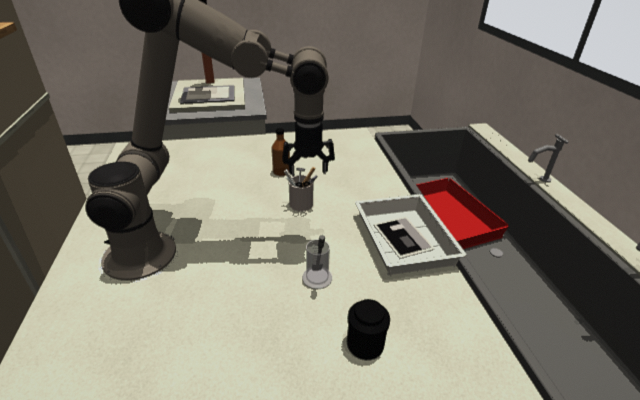

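```bash
python3 - <<'E'
from h import *
a=cv2.imread("pics/a0.png");b=cv2.imread("pics/b0.png")
def crop(i,x,y,w=80,h=60):return cv2.resize(i[y:y+h,x:x+w],(400,300),interpolation=cv2.INTER_CUBIC)
m=np.vstack([np.hstack([crop(a,255,105,107,80),crop(a,315,220)]),np.hstack([crop(b,280,230),crop(b,265,160)])])
cv2.imwrite("pics/m0.png",cv2.convertScaleAbs(m,alpha=1.3))
c=cam("scene");s=cam("side")
print(onz(c,296,172,0.0),onz(s,317,279,0),onz(c,355,275,0.0),onz(s,301,205,0),onz(c,422,350,0),onz(s,366,345,0))
E
```

```text
[ 0.53127374 -0.17095422  0.        ] [ 0.52379345 -0.18669495  0.        ] [0.53140877 0.19626903 0.        ] [0.52951997 0.18393636 0.        ] [0.47854727 0.4439645  0.        ] [ 0.6043406  -0.42200999  0.        ]
```

View pics/m0.png

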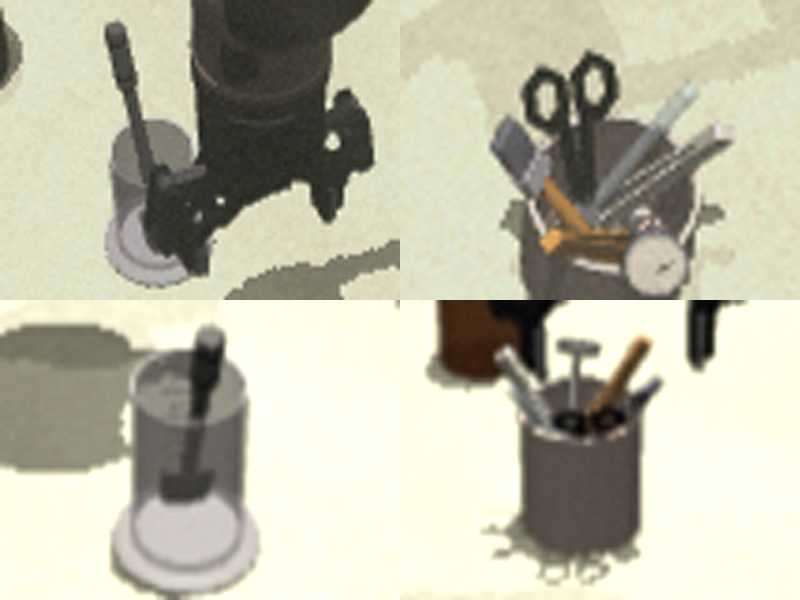

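View pics/w0.png

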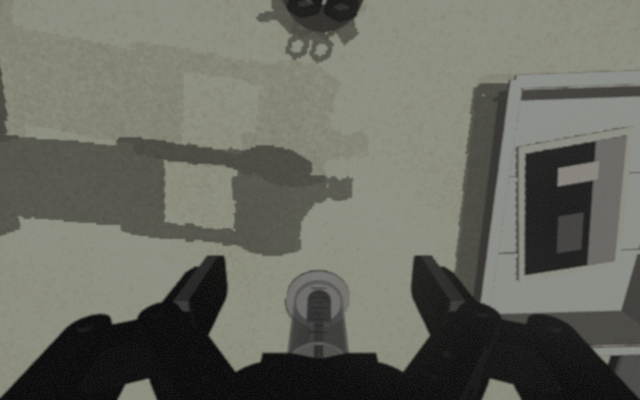

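```bash
python3 - <<'E'
from h import *
c=cam("scene");s=cam("side")
T,e=tri(c,(286,113),s,(322,237));J,e2=tri(c,(289.8,128.5),s,(320.6,244.4))
print("top",T,e,"junc",J,e2,(T-J)/np.linalg.norm(T-J))
q=robot.get_tcp_rot();print("q",q,R.from_quat(q).as_matrix().round(3).tolist())
r0=R.from_quat(q)
# tilt so the camera looks straight down
for tilt in (0.297,):
    r=R.from_rotvec([tilt,0,0])*r0
    c0=cam("wrist");off=r0.inv().apply(-c0[1].T@c0[2]-np.array(robot.get_tcp_pos()));d=r.apply(r0.inv().apply(c0[1][2]));print(off,d)
    if d[1]<-.2: r=R.from_rotvec([-tilt,0,0])*r0; d=r.apply(r0.inv().apply(c0[1][2]));print(d)
    p=np.array([0.531,0.19,0.40])-r.apply(off);print(p)
    robot.move_ptp(p,r.as_quat())
print(robot.get_time_s())
for n in("scene","side","wrist"):cv2.imwrite(f"pics/{n}1.png",robot.capture(n))
c=cam("wrist");np.savez("w1.npz",K=c[0],r=c[1],t=c[2])
w=cv2.imread("pics/wrist1.png");u=proj(c,[.531,.19,.1]).astype(int);print(u)
x,y=u-[100,75];cv2.imwrite("pics/w1c.png",cv2.convertScaleAbs(cv2.resize(w[max(y,0):y+150,x:x+200],(800,600),interpolation=cv2.INTER_CUBIC),alpha=1.6));print(x,y)
E
```

```text
top [ 0.52339444 -0.2339018   0.19816371] 0.003514509337642536 junc [ 0.52446355 -0.21307185  0.15536206] 0.003627341570538796 [-0.02245409 -0.43748335  0.89894612]
q [ 7.07094928e-01  7.07118402e-01 -3.41935692e-04 -4.60106992e-04] [[-0.0, 1.0, -0.001], [1.0, 0.0, 0.0], [0.0, -0.001, -1.0]]
[ 0.07484596  0.00042715 -0.14220427] [-2.52180098e-04 -3.18758922e-04 -9.99999917e-01]
[0.53041404 0.16007358 0.24211327]
0.8167
[318 198]
218 123
```

View pics/w1c.png

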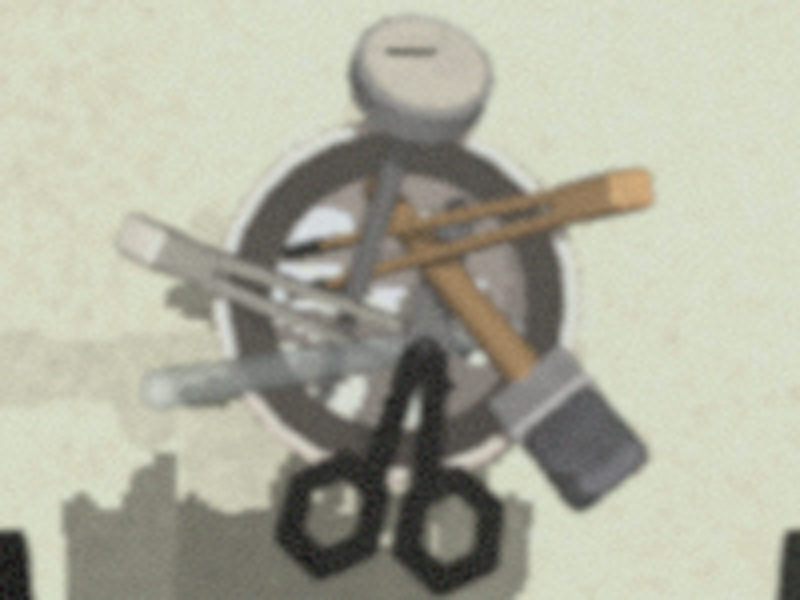

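```bash
python3 - <<'E'
from h import *
c=cam("scene");s=cam("side")
a=cv2.imread("pics/scene1.png");b=cv2.imread("pics/side1.png")
r0=R.from_quat([.5**.5,.5**.5,0,0]);t=np.arcsin(.41)
ax=np.array([0,-np.sin(t),np.cos(t)]);top=np.array([.5235,-.234,.198])
for d in (0,.055): print(proj(c,top-ax*d),proj(s,top-ax*d))
rg=(R.from_rotvec([t,0,0])*r0).as_quat()
tcp=lambda zp: top-ax*(.205-zp)
u=np.array([0,-np.sin(.3),np.cos(.3)])
for p,q in((tcp(.30),rg),(tcp(.164),rg),(tcp(.164)+u*.15,rg),([.52,.168,.37],r0.as_quat()),([.52,.168,.165],r0.as_quat())):
    k=robot.solve_ik(p,q);print(p,None if k is None else np.round(k,2))
cv2.imwrite("pics/m1.png",np.hstack([cv2.resize(a[100:190,250:340],(400,400)),cv2.resize(b[225:295,285:355],(400,400))]))
E
```

```text
[285.31694414 113.16155294] [321.35479054 236.97882018]
[289.87346509 130.62558179] [319.3878671  246.10458917]
[ 0.5235     -0.27295     0.28464812] [-0.77  0.59  1.06  0.31  1.79 -0.75]
[ 0.5235     -0.21719     0.16060449] [-0.71  0.61  1.36  0.32  1.46 -0.79]
[ 0.5235     -0.26151803  0.30390497] [-0.76  0.56  1.04  0.31  1.82 -0.72]
[0.52, 0.168, 0.37] [ 0.17  0.32  1.18 -0.    1.64  0.17]
[0.52, 0.168, 0.165] [ 0.17  0.44  1.56 -0.    1.14  0.17]
```

View pics/m1.png

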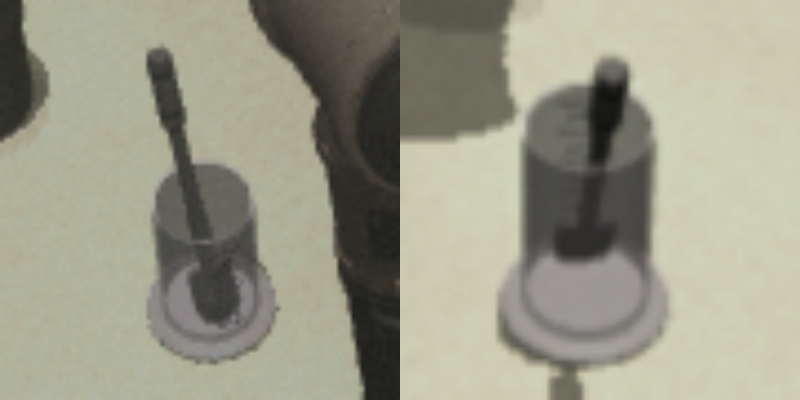

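```bash
python3 - <<'E'
from h import *
c=cam("scene");s=cam("side")
T,e=tri(c,(285.8,112.4),s,(322.1,237.2));B,e2=tri(c,(299.5,171.5),s,(317.2,270.2))
a=(T-B)/np.linalg.norm(T-B);print(T,e,B,e2,np.linalg.norm(T-B),a,np.degrees(np.arccos(a[2])))
E
```

```text
[ 0.52327355 -0.23549701  0.19886752] 0.0036411487701316974 [ 0.52621081 -0.16170392  0.01084951] 0.004738933050270254 0.2020020220305925 [-0.0145407  -0.36530863  0.93077289] 21.444383372206886
```

```bash
cat >> h.py <<'E'
r0=R.from_quat([.5**.5,.5**.5,0,0])
E
python3 - <<'E'
from h import *
t=np.radians(22.3);ax=np.array([-.01,-np.sin(t),np.cos(t)]);top=np.array([.5234,-.2348,.1985])
rg=(R.from_rotvec([t,0,0])*r0).as_quat()
tcp=lambda zp: top-ax*(.205-zp)
robot.command_gripper(.06,40)
robot.move_ptp([.5234,0,.36],r0.as_quat())
robot.move_ptp(tcp(.29),rg)
robot.movel(tcp(.164),rate=.08)
print(robot.get_ft_force(),robot.get_time_s())
robot.command_gripper(0.0,40);robot.pause(.2)
print(robot.get_gripper_width(),robot.get_ft_force(),robot.get_tcp_pos())
p=np.array(robot.get_tcp_pos());u=np.array([0,-np.sin(.3),np.cos(.3)])
robot.movel(p+u*.03,rate=.05);print(robot.get_ft_force(),robot.get_gripper_width())
b=robot.capture("side");a=robot.capture("scene")
robot.movel(p+u*.16,rate=.08);print(robot.get_ft_force(),robot.get_gripper_width())
robot.movel([.5234,-.20,.37],r0.as_quat(),rate=.1)
robot.pause(.2);print(robot.get_tcp_pos(),robot.get_time_s())
b2=robot.capture("side");a2=robot.capture("scene")
cv2.imwrite("pics/side2.png",b2);cv2.imwrite("pics/scene2.png",a2)
f=lambda i,n,P,w:cv2.resize(i[int(P[1])-w:int(P[1])+w,int(P[0])-w:int(P[0])+w],(400,400),interpolation=cv2.INTER_CUBIC)
P=[.5234,-.2,.27]
for n,i in(("scene",a2),("side",b2)):print(n,proj(cam(n),P).astype(int))
cv2.imwrite("pics/m2.png",np.hstack([f(a2,0,proj(cam("scene"),P),60),f(b2,0,proj(cam("side"),P),60)]))
E
```

```text
[-0.04257576  0.37235298 -0.51104299] 4.975
0.014966963763266119 [ 0.35759854 -0.48668646  0.52007729] [ 0.52383554 -0.21926547  0.16062085]
[ 0.60525399 -0.03544757 -0.93620823] 0.01534016045798878
[-0.50626978  0.64947347 -0.86263066] 0.014902509564188187
[ 0.52323287 -0.2008114   0.36925538] 9.4917
scene [289 104]
side [319 205]
```

View pics/m2.png

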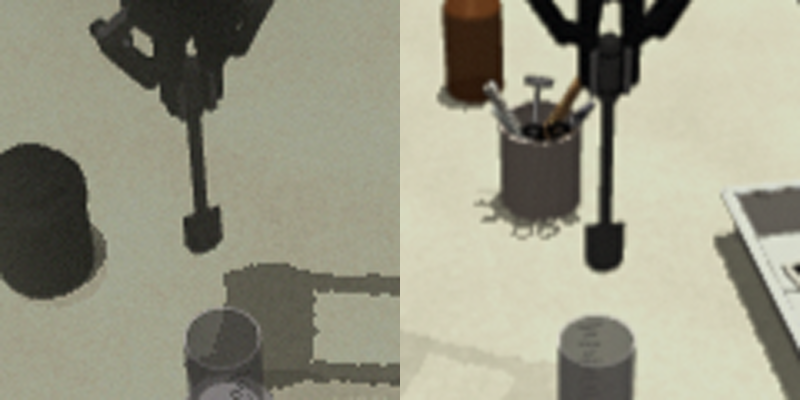

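```bash
python3 - <<'E'
from h import *
c=cam("scene");s=cam("side")
B,e=tri(c,(290.2,119),s,(320.2,226));print("tip",B,e)
p=np.array(robot.get_tcp_pos())
for yaw in(-20,0,20):
  for sg in(-1,1):
    q=B+[sg*.015*np.cos(np.radians(yaw)),sg*.015*np.sin(np.radians(yaw)),.045]
    print(yaw,(proj(c,q)-[229,44])*3.333,(proj(s,q)-[259,145])*3.333+[400,0])
d=np.load("w1.npz");w=(d["K"],d["r"],d["t"])
f=lambda u,v,z:onz(w,u/4+218,v/4+123,z).round(4)
print("rim L R T B",f(222,310,.1),f(577,310,.1),f(395,125,.1),f(395,478,.1))
for n,u,v,z in(("rodrim",250,375,.105),("rod mid",330,355,.085),("sc rim",410,455,.105),("sc",425,350,.07)):print(n,f(u,v,z))
E
```

```text
tip [ 0.52468814 -0.20219248  0.20827135] 0.0028487651620803666
-20 [218.27491997 211.24830922] [583.67575924 220.50336111]
-20 [179.66821976 214.85028858] [623.02015757 225.16500011]
0 [216.50806308 206.28126863] [583.62703039 224.64124126]
0 [181.37041078 219.8492527 ] [622.90090854 221.02544537]
20 [212.64229435 202.14438181] [585.96645856 228.59369497]
20 [185.21174868 224.04208197] [620.43394696 217.13619342]
rim L R T B [0.4881 0.1877 0.1   ] [0.5723 0.1877 0.1   ] [0.5292 0.2316 0.1   ] [0.5291 0.1479 0.1   ]
rodrim [0.4953 0.1726 0.105 ]
rod mid [0.5128 0.1765 0.085 ]
sc rim [0.5326 0.1539 0.105 ]
sc [0.5367 0.1771 0.07  ]
```

```bash
python3 - <<'E'
from h import *
q=r0.as_quat();X,Y=.5178,.1667
robot.movel([X,Y,.37],q,rate=.15)
robot.movel([X,Y,.32],q,rate=.08);robot.pause(.3)
print(robot.get_tcp_pos(),robot.get_ft_force(),robot.get_time_s())
for n in("scene","side"):cv2.imwrite(f"pics/{n}3.png",robot.capture(n))
w=robot.capture("wrist");c=cam("wrist");cv2.imwrite("pics/wrist3.png",w)
P=[.53,.17,.13]
f=lambda i,n,w=45:cv2.resize(i[int(proj(cam(n),P)[1])-w:int(proj(cam(n),P)[1])+w,int(proj(cam(n),P)[0])-w:int(proj(cam(n),P)[0])+w],(400,400),interpolation=cv2.INTER_CUBIC)
m=np.hstack([f(cv2.imread("pics/scene3.png"),"scene"),f(cv2.imread("pics/side3.png"),"side")])
cv2.imwrite("pics/m3.png",m)
for n in("scene","side"):print(n,proj(cam(n),P),proj(c,[.53,.1895,.1]))
E
```

```text
[0.51791012 0.16671359 0.32034521] [-0.51213431 -0.11591803 -0.70446783] 13.2583
scene [353.35826749 246.09108852] [328.81111634 150.31638761]
side [301.44239203 176.55670478] [328.81111634 150.31638761]
```

View pics/m3.png

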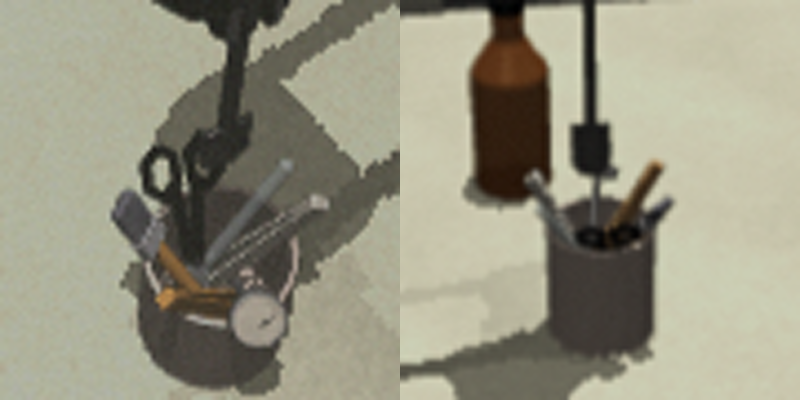

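View pics/wrist3.png

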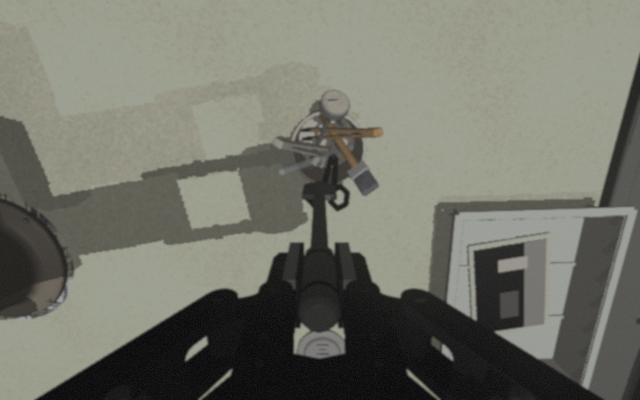

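```bash
cat > down.py <<'E'
from h import *
import sys
def down(X,Y,zs,lim=8.,rate=.03):
    q=r0.as_quat()
    for z in zs:
        robot.movel([X,Y,z],q,rate=rate)
        f=np.array(robot.get_ft_force());print(round(z,3),f.round(1),np.round(robot.get_torque(),2),round(robot.get_gripper_width(),4))
        if np.linalg.norm(f)>lim: print("stop");return False
    return True
E
python3 - <<'E'
from down import *
down(.5178,.1667,np.arange(.31,.1675,-.008))
print(robot.get_tcp_pos(),robot.get_time_s())
for n in("scene","side"):cv2.imwrite(f"pics/{n}4.png",robot.capture(n))
P=[.53,.17,.13]
f=lambda i,n,w=45:cv2.resize(i[int(proj(cam(n),P)[1])-w:int(proj(cam(n),P)[1])+w,int(proj(cam(n),P)[0])-w:int(proj(cam(n),P)[0])+w],(400,400),interpolation=cv2.INTER_CUBIC)
cv2.imwrite("pics/m4.png",np.hstack([f(cv2.imread(f"pics/{n}4.png"),n) for n in("scene","side")]))
E
```

```text
0.31 [-0.4  0.1  0.3] [ 0.05 -0.02 -0.  ] 0.0146
0.302 [ 0.1 -0.2 -0.9] [-0.01 -0.04 -0.03] 0.015
0.294 [ 0.7 -0.1 -0.6] [-0.02  0.   -0.  ] 0.015
0.286 [ 0.6 -0.8 -0.9] [ 0.03 -0.01 -0.05] 0.0147
0.278 [-0.1 -0.3 -0.8] [-0.   -0.01  0.02] 0.0153
0.27 [ 0.3 -0.   0.1] [0.02 0.02 0.04] 0.0153
0.262 [ 0.1 -0.  -0.5] [0.03 0.03 0.04] 0.0151
0.254 [-0.1  0.3 -0.4] [ 0.03 -0.03  0.02] 0.0147
0.246 [-0.1  3.2 -0.6] [ 0.97  0.02 -0.02] 0.0146
0.238 [0.  3.  0.3] [0.95 0.21 0.03] 0.0149
0.23 [-0.4  1.2 -0.6] [0.34 0.13 0.02] 0.015
0.222 [-0.8  0.3 -0.7] [ 0.09  0.09 -0.  ] 0.0147
0.214 [ 0.1 -0.1 -0.6] [-0.02  0.05 -0.  ] 0.0151
0.206 [ 0.2 -0.2 -0.8] [ 0.02  0.05 -0.02] 0.0149
0.198 [-0.2 -0.  -1.1] [-0.03  0.12  0.05] 0.0153
0.19 [-0.3  0.2  0.3] [-0.12 -0.01  0.02] 0.0153
0.182 [-0.7 -0.5  0.4] [-0.13  0.05  0.  ] 0.0149
0.174 [-0.7  0.2 -0.4] [-0.11 -0.04 -0.02] 0.0152
[0.51773235 0.16667793 0.17377091] 20.975
```

View pics/m4.png

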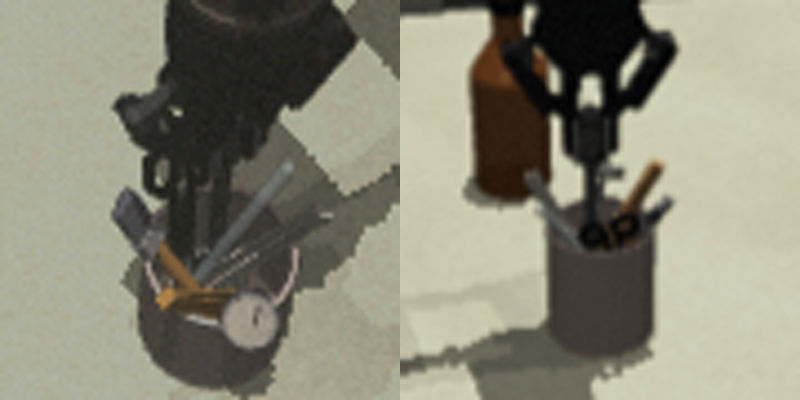

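```bash
python3 - <<'E'
from down import *
down(.5178,.1667,np.arange(.1725,.158,-.0015),lim=3.5,rate=.015)
print(robot.get_tcp_pos(),robot.get_time_s())
E
```

```text
0.172 [ 0.9 -0.3 -1.2] [-0.12 -0.03 -0.01] 0.0151
0.171 [ 0.8 -0.8 -1.1] [-0.15 -0.2   0.04] 0.015
0.169 [ 0.6 -0.5 -0.2] [-0.16 -0.28 -0.04] 0.0149
0.168 [ 0.2  0.3 -0.6] [-0.12 -0.13 -0.01] 0.0146
0.166 [ 0.3 -0.  -0.3] [-0.09 -0.03 -0.01] 0.0151
0.165 [-0.9 -0.3  5.3] [-0.13  0.27 -0.01] 0.0152
stop
[0.5180783  0.16681077 0.16591778] 22.575
```

```bash
python3 - <<'E'
from down import *
robot.movel([.5178,.1667,.1665],rate=.02)
robot.command_gripper(.030,20);robot.pause(.3);print(robot.get_ft_force())
robot.movel([.5178,.1667,.24],rate=.06);print(robot.get_ft_force())
robot.movel([.5178,.1667,.36],rate=.15)
robot.move_ptp([.45,0,.36],r0.as_quat());robot.pause(.5);print(robot.get_time_s())
for n in("scene","side"):cv2.imwrite(f"pics/{n}5.png",robot.capture(n))
P=[.53,.18,.13];T={}
f=lambda i,n,w=45:cv2.resize(i[int(proj(cam(n),P)[1])-w:int(proj(cam(n),P)[1])+w,int(proj(cam(n),P)[0])-w:int(proj(cam(n),P)[0])+w],(400,400),interpolation=cv2.INTER_CUBIC)
cv2.imwrite("pics/m5.png",np.hstack([f(cv2.imread(f"pics/{n}5.png"),n) for n in("scene","side")]))
print(proj(cam("scene"),P),proj(cam("side"),P))
E
```

```text
[-0.77718699 -0.00343593  0.64309651]
[0.13766106 0.15791621 0.08324204]
26.9917
[355.3085238 249.3994585] [301.03374906 175.05414355]
```

View pics/m5.png

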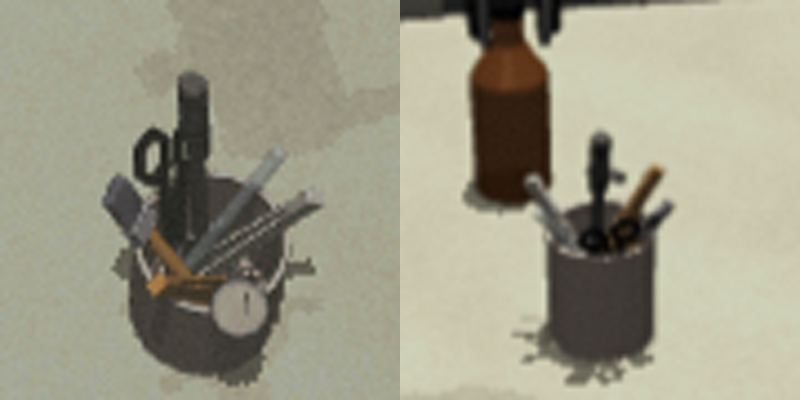

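```bash
python3 - <<'E'
from h import *
T,e=tri(cam("scene"),(353.4,222.5),cam("side"),(301,161.5));print("top",T,e,"lean",np.degrees(np.arccos((T[2]-.006)/.205)) if T[2]<.211 else 0)
# pot / graduate / bystander shift in side view vs first
a=cv2.imread("pics/side1.png",0);b=cv2.imread("pics/side5.png",0)
for n,(x,y,w,h) in dict(grad=(298,255,40,35),tank=(345,298,48,60),pot=(286,182,32,30),bottle=(270,140,16,36)).items():
    r=cv2.matchTemplate(b[y-6:y+h+6,x-6:x+w+6],a[y:y+h,x:x+w],cv2.TM_CCOEFF_NORMED);_,v,_,l=cv2.minMaxLoc(r);print(n,l[0]-6,l[1]-6,round(v,3))
E
```

```text
top [0.52310259 0.14455605 0.20446696] 0.004629510709673844 lean 14.503692308656065
grad 0 0 0.964
tank 0 0 1.0
pot 0 0 0.99
bottle 0 0 0.986
```

```bash
python3 -c "
from station import robot
robot.finish_job();print(robot.get_time_s())"
```

```text
the job is handed in; nothing more can be done
the job is handed in; nothing more can be done
```

The paddle is out of the measuring cylinder and standing blade down in the tool pot, and the job is handed in at about 27 s of robot time. I gripped it by the handle along its lean, drew it out and turned it upright. I then lowered it into the gap between the glass rod and the scissors.

**Lowering:** the tools gave way under about 3 N of sideways force. Floor contact came at 5 N, at the height where I expected the pot floor. I released it there and moved the arm clear.

**Last checks:**
- **Paddle:** the top of the handle triangulates to about 204 mm high, with 4.6 mm disagreement between the two views. That fits the blade being on the floor with a slight lean, though the blade itself is hidden inside the pot.
- **Other tools:** all six appear to be still in the pot.
- **Pot, cylinder, bottle and tank:** none of them shows any shift in the side view, to the nearest pixel.
- **Disagreement:** the paddle reached the floor 2–4 mm lower than the grasp geometry and vision predicted. I put that down to a small grasp or calibration error.

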